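Set the transit lock of a bench photometer

ROBOT

A 7-joint arm with a two-finger parallel gripper is mounted at the origin on the work surface. World frame = base frame: x ahead of the robot, y to its left, z up, the work surface at z = 0. Lengths are in m, angles in rad, forces in N, time in s.
With the tool pointing down it reaches from about 0.425 to 0.875 m from the base axis. Payload 8.4 kg.
Tool frame: the origin (TCP) lies midway between the tips of the shut fingers; the grasp point (between the pads) lies 19 mm behind it; z points along the fingers, y is the line along which they close (so a half turn about z gives the same grasp; the last joint's range is limited). The gripper opens to 87 mm and grips with 3 to 60 N. Pads are 19 mm wide; open, the fingers measure 117 mm over their backs; the gripper's body (75 mm by 190 mm) begins 51 mm behind the grasp point.
Start: joints at [1.17, 0.333, 0.04, 1.465, -0.013, 1.343, -0.059], TCP at [0.193, -0.621, 0.223] pointing down, gripper open.
Joint ranges: [-2.58, 2.58], [-0.38, 2.09], [-1.3, 1.39], [0.25, 2.4], [-1.5, 4.64], [0.08, 2.09], [-2.65, 2.65]. Speed limits (rad/s): [2.22, 2.22, 2.79, 2.79, 3.14, 3.14, 3.14].

INTERFACE

Orientations are given as a unit quaternion [x, y, z, w].
In Python, from workcell import telemetry, cams, sign_off gives the robot as it stands. The module is installed in compiled form; this text tells all that it offers.
- The arm moves only by the tool step_arm, never from a script. Its argument "motion" is a list of rows, each an object with "linear": the shift along the tool's x, y, z in m, a list of three; "twist": the turn, a rotation vector about the tool's x, y, z in rad, a list of three; "claw": the closure, from -1 (fully open) to 1 (shut), so that 0 is half open. In form: [{"linear": [dx, dy, dz], "twist": [rx, ry, rz], "claw": claw}, ...]. A call has exactly 10 rows; each row is the pose to reach, as a shift and turn from the pose commanded when the call began, along the tool's axes at that moment; what a row does not reach only later rows make up. A row lasts 1/8 s, in which the tool goes at most 62.5 mm and 10.7 degrees, less where a joint would pass 70% of its speed; a pose out of reach is approached as far as the arm can. A call with a gripper value outside its range is refused whole. The fingers move at their own pace and stop on an object; "squeeze" is the grip in N (left out, the last holds). Time passes only in rows, so rows that repeat a pose let the fingers close, or fill a call up. It gives the time, the measured TCP pose, the force, the opening and the grip force at its end, in the units of the state.
- telemetry.get_state(): the state, without advancing time (a new reading comes with each control period).
- cams.read_camera(name): name is "scene" or "top"; returns the picture (480x640x3 uint8, red, green, blue); there is no depth.
- cams.camera_info(name): a dict with "intrinsics" (3x3 intrinsics, pixels), "k1" (the pictures are not rectified: a ray, as slopes to the right and down, at radius r is drawn at 1 + k1 r^2 times it, then the intrinsics apply), "R" (3x3) and "t" (3): a world point X has camera coordinates R X + t. Camera axes: x right, y down, z forward; pixel columns grow to the right and rows downward; lengths in m; the calibration is good to about 2 mm. A picture is of the moment at which its call begins. camera_info takes no time and is no camera call.
- sign_off(): hands the job in; it is judged then, once.
The state is a dict: "clock": time; "q": joint angles; "joint_vel": joint speeds; "tau": joint torques, N m; "ee_pos": TCP position; "ee_rot": TCP orientation; "force": force on the tool from outside, world axes, zero at the start; "torque": the same for the moment, N m; "opening": opening from 0.0 (shut) to 1.0 (fully open); "grasp_force": force on a finger pad.
Only numpy, scipy, OpenCV 4.12 (cv2) and the standard library are available. Lean on these libraries where they do the work, as an engineer would, in place of code of your own. Each camera call takes 0.05 s, during which the arm holds its last target. There are 200 camera calls.

TASK

Lock the photometer for transport: with a fingertip, push the post round to turn the slotted disc until its slot lines up with the locking bar (either way round), then push the bar's upright lug so that the bar goes through the disc and is fully home, with the lug against the guide block. Only push, do not pick anything up; leave the other things on the bench and on the instrument where they stand.

Things in the scene. Friction and masses are not known exactly. Their poses are not given: they have to be found in the camera images.
- photometer: Low white bench photometer, 260 (x) x 400 (y) x 80 mm high, fixed. Origin: centre of its underside, on the bench; x from its front (display side) to its back, y along its length, z up. On its deck (z = 80 mm) the transit lock lies along the line x = 30 mm, y = -162 to 168 mm; nothing of the lock stands above z = 110 mm but the disc's post and the bar's lug
- guide_stop (a point): Middle of the rear (-y) face of the fixed guide block, photometer frame (30, 5, 106) mm, axes as the photometer's. The block (42 mm wide, y = 5 to 43 mm, top at z = 109 mm) bridges the bar's bed; the bed's top is at z = 90 mm, from y = -162 to 43 mm, 34 mm wide over its side rails (z = 98 mm). The lug rests against this face when the bar is home
- lock_disc (a joint): Angle of the slotted disc (rad) about the vertical, growing counter-clockwise from above, range -0.35 to 3.49. The slot is in line with the bar at 0 and at 3.14; either serves. Starts between 0.5 and 2.64. Stiff (0.06 N m, about 2 N at the post), stays where left. Within about 0.15 rad of the line the entering bar tip brings it into line; farther off the disc's rim blocks the bar
- disc_centre (a point): Centre of the top of the aluminium disc: 84 mm diameter, 20 mm wide slot right across it, 16 mm deep. Photometer frame (30, 90, 105) mm. x axis points from the centre to the post, y along the slot. Beyond the disc, at y = 140 to 168 mm, stands the fixed keeper block (41 mm wide, top at z = 109 mm) that takes the bar's tip
- post (a point): Centre of the top of the round steel post on the disc: 12 mm diameter, 34 mm tall above the disc's top, 28 mm from the disc's axis, square to the slot. At joint 0 it is on the photometer's +x side of the disc, at 1.57 on the +y side, at 3.14 on the -x side. Push it sideways to turn the disc
- lock_bar: Steel locking bar, 12 x 12 mm, loose in its bed and guide (1 mm play each side, held down by the guide), with an upright plate, the lug, on its rear end. Origin: underside of the bar below the lug's front face; y axis along the bar to its tip, which is the way it slides, towards the photometer's +y. About 0.18 kg, slides with about 2 N
- lug_front (a point): Middle of the front (+y) face of the lug: a plate 34 mm wide (x), 10 mm thick (from this face back), from 20 mm below to 20 mm above this point, which is 32 mm above the bar's underside. Starts 112 to 135 mm short of guide_stop; home when it touches the guide block. The bar's rear end is flush with the lug's rear face; behind it is free to push from
- bar_tip (a point): Tip of the bar (tapered over its last 12 mm to 4 mm wide), 157 mm ahead of the lug's front face, 6 mm above the bar's underside. At home it stands in the keeper block, beyond the disc
- vial: Bystander, to be left alone: glass sample vial with white cap, 22 mm wide, 45 mm tall, on the photometer's front deck. Origin: centre of its underside
- cuvette: Bystander, to be left alone: square glass cell with white cap, 14 mm wide, 46 mm tall, on the photometer's front deck. Origin: centre of its underside
- wash_bottle: Bystander, to be left alone: white wash bottle with red cap, 64 mm wide, 160 mm tall, on the bench. Origin: centre of its underside
- beaker: Bystander, to be left alone: glass beaker, 68 mm wide, 85 mm tall, on the bench. Origin: centre of its underside
- reagent_jar: Bystander, to be left alone: amber reagent jar, 64 mm wide, 85 mm tall, on the bench. Origin: centre of its underside
- cell_rack: Bystander, to be left alone: white rack with six square holes, 60 x 100 x 35 mm, on the bench. Origin: centre of its underside
- tip_box: Bystander, to be left alone: closed blue box, 80 x 115 x 50 mm, on the bench. Origin: centre of its underside
Things that resemble listed ones, but are neither listed nor needed, are in the scene too. There is more than one size of the lock_bar; the job needs the smaller.

How it is judged:
By the outcome, as a careful person would: the job done as asked, in the order asked, and still so for the second after the job is handed in, with the robot touching nothing.
It also fails if it takes over 54 s, if anything falls off the work surface, if the arm or the gripper's body presses on something with over 40 N, if the wrist force passes 120 N, or if a joint passes its speed limit or range.

## Working session

There is one attempt and no reset: what is moved stays moved. The work goes in short steps, Python scripts to look and compute and a tool call to move; the robot and the scene stay as the last step left them, time stands still between calls to the robot, and variables do not carry over. Pictures are saved under pics/ and viewed, at most 10 in all, crops included, and the job is handed in when it is done.

Besides the shell and the picture viewer there is one more tool, called as name(argument=value, ...) on one line, values as JSON. step_arm: Moves the arm, as the interface text tells. Its arguments: {"type":"object","properties":{"motion":{"type":"array","items":{"type":"object","properties":{"linear":{"type":"array","items":{"type":"number"}},"twist":{"type":"array","items":{"type":"number"}},"claw":{"type":"number"}}}},"squeeze":{"type":"number"}},"required":["motion"]}

```bash
mkdir -p pics
python3 - <<'E'
from workcell import telemetry, cams
import cv2
for n in("scene","top"):
    cv2.imwrite(f"pics/{n}0.png",cams.read_camera(n)[:,:,::-1])
    i=cams.camera_info(n);print(n,i)
s=telemetry.get_state();print(s["clock"],s["ee_pos"],s["ee_rot"],s["force"],s["opening"])
E
```

```text
scene {'intrinsics': array([[512.32582794,   0.        , 322.17582579],
       [  0.        , 512.32582794, 239.39686125],
       [  0.        ,   0.        ,   1.        ]]), 'k1': -0.06622179284048739, 'R': array([[-0.81406762,  0.58055076,  0.01596003],
       [ 0.42660388,  0.61639369, -0.66186702],
       [-0.39408506, -0.5319959 , -0.74945135]]), 't': array([ 0.41079291, -0.14315953,  1.45790977])}
top {'intrinsics': array([[485.22124224,   0.        , 331.86020399],
       [  0.        , 485.22124224, 227.5317105 ],
       [  0.        ,   0.        ,   1.        ]]), 'k1': -0.03247375864583021, 'R': array([[ 0.01149012, -0.99992351, -0.00457772],
       [-0.9794401 , -0.01033239, -0.2014704 ],
       [ 0.20140769,  0.00679852, -0.97948391]]), 't': array([-0.0123989 ,  0.49832839,  1.23177013])}
0.1 [ 0.19305731 -0.62024712  0.22174915] [ 9.88635329e-01  1.50331900e-01 -1.67035214e-04 -6.91350023e-04] [-0.07328992 -0.57898003  0.38948662] 0.9975453408601435
```

View pics/scene0.png

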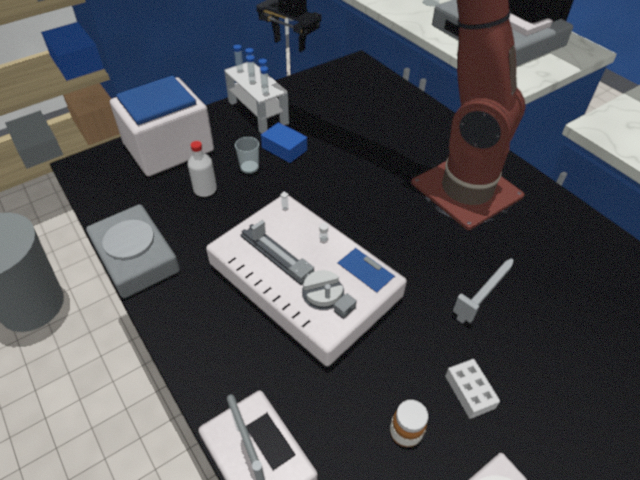

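View pics/top0.png

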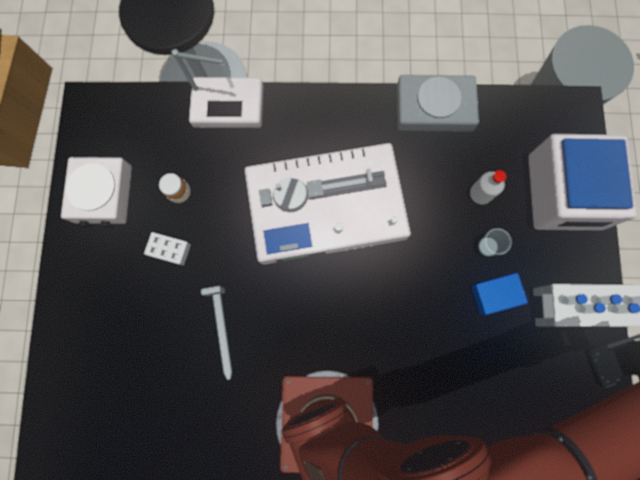

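The photometer is in the top view at about (325,203). Its disc is at (290,193) and its lug at (376,178). There are two lock_bar candidates: the long T-shaped bar lying on the bench at top (220,330), which is larger, and the bar in the photometer's bed at top (345,184). The one in the bed fits the description, and I'll confirm it in a crop.

```bash
cat > h.py <<'E'
import numpy as np, cv2
from workcell import telemetry, cams
def cam(n):
    i=cams.camera_info(n); return i["intrinsics"],i["k1"],np.array(i["R"]),np.array(i["t"])
def ray(n,u,v):
    K,k1,R,t=cam(n)
    p=cv2.undistortPoints(np.array([[[u,v]]],float),K,np.array([k1,0,0,0.]))[0,0]
    return -R.T@t, R.T@np.array([p[0],p[1],1])
def at_z(n,u,v,z):
    o,d=ray(n,u,v); return o+d*(z-o[2])/d[2]
def proj(n,X):
    K,k1,R,t=cam(n)
    return cv2.projectPoints(np.atleast_2d(X).astype(float),cv2.Rodrigues(R)[0],t,K,np.array([k1,0,0,0.]))[0][:,0]
def crop(n,x,y,w,h,f,name):
    im=cams.read_camera(n)[:,:,::-1][y:y+h,x:x+w]
    cv2.imwrite(name,cv2.resize(im,None,fx=f,fy=f,interpolation=cv2.INTER_CUBIC))
E
python3 - <<'E'
from h import *
crop("top",235,135,190,140,4.2,"pics/topc.png")
crop("scene",200,185,220,180,3.3,"pics/scenec.png")
E
```

```text
(no output)
```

View pics/topc.png

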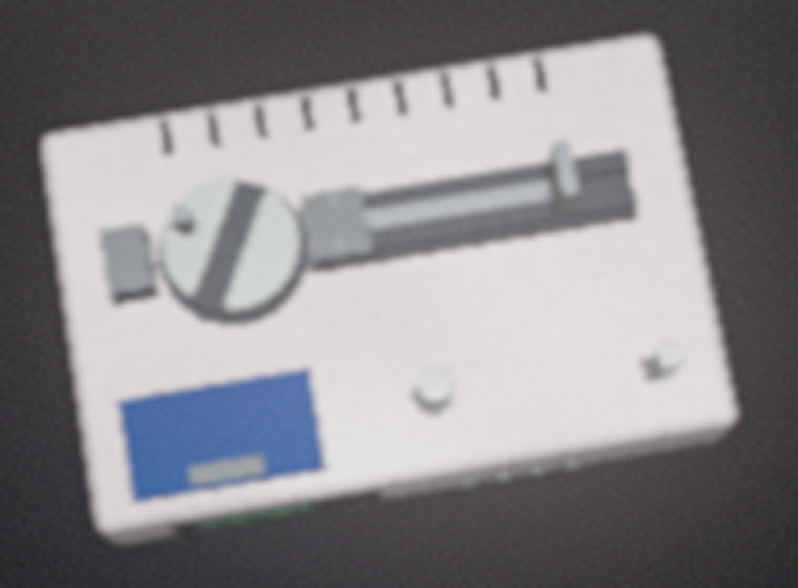

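View pics/scenec.png

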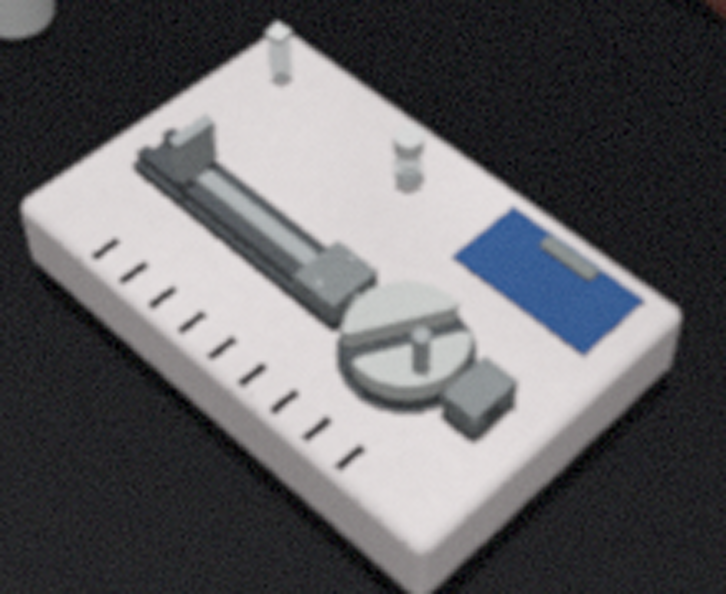

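```bash
cat >> h.py <<'E'
from scipy.optimize import least_squares
def T(p,P):
    c,s=np.cos(p[2]),np.sin(p[2]);P=np.atleast_2d(P)
    return np.c_[p[0]+c*P[:,0]-s*P[:,1],p[1]+s*P[:,0]+c*P[:,1],P[:,2]]
def inv(p,X):
    c,s=np.cos(p[2]),np.sin(p[2]);d=X[:2]-p[:2]
    return np.array([c*d[0]+s*d[1],-s*d[0]+c*d[1],X[2]])
tp=lambda u,v:(235+(u-1.6)/4.2,135+(v-1.6)/4.2)
sp=lambda u,v:(200+(u-1.1)/3.3,185+(v-1.1)/3.3)
E
python3 - <<'E'
from h import *
M=[("top",tp(41,132),(.13,.2,.08)),("top",tp(660,33),(.13,-.2,.08)),("top",tp(741,417),(-.13,-.2,.08)),("top",tp(97,533),(-.13,.2,.08)),
("top",tp(232,245),(.03,.09,.105)),("scene",sp(407,339),(.03,.09,.105)),
("scene",sp(684,316),(-.13,.2,.08)),("scene",sp(20,208),(.13,-.2,.08)),("scene",sp(280,20),(-.13,-.2,.08)),
("top",tp(365,187),(.051,.005,.109)),("top",tp(373,248),(.009,.005,.109))]
f=lambda p:np.concatenate([proj(n,T(p,P))[0]-uv for n,uv,P in M])
r=least_squares(f,[.56,0,.1],loss="soft_l1");p=r.x
print(p);print(f(p).reshape(-1,2).round(1))
np.save("p.npy",p)
def show(l,n,uv,z):print(l,n,(inv(p,at_z(n,*uv,z))*1000).round(1))
for a in[(255,185),(210,310),(240,183),(196,302),(266,190),(225,317)]:show("slot","top",tp(*a),.105)
show("posttop","scene",sp(422,331),.139)
show("darkspot","top",tp(184,222),.105);show("spot","top",tp(184,210),.139)
show("lugtop a","scene",sp(172,137),.142);show("lugtop b","scene",sp(213,122),.142)
show("lugtop","top",tp(556,150),.142);show("lugtop","top",tp(573,147),.142)
for q in np.arange(.5,2.7,.3):
    P=T(p,[.03+.028*np.cos(q),.09+.028*np.sin(q),.139])
    t=(proj("top",P)[0]-[235,135])*4.2;s=(proj("scene",P)[0]-[200,185])*3.3;print(q.round(2),t.round(),s.round())
E
```

```text
[0.56569554 0.00872803 0.1822704 ]
[[-0.6 -0.2]
 [-0.2 -1. ]
 [ 0.2  1.4]
 [-0.4  0.1]
 [-0.4 -0.8]
 [-0.4 -2.4]
 [ 0.5 -2. ]
 [-1.8 -2.4]
 [ 0.3  0.6]
 [-0.8 -0.6]
 [-0.   0.4]]
slot top [ 63.2  69.6 105. ]
slot top [-10.4 108.8 105. ]
slot top [ 66.   78.5 105. ]
slot top [ -4.  116.4 105. ]
slot top [ 58.8  63.4 105. ]
slot top [-16.3 100.5 105. ]
posttop scene [ 41.2 114.3 139. ]
darkspot top [ 47.3 116.2 105. ]
spot top [ 44.1 112.8 139. ]
lugtop a scene [  44.5 -119.3  142. ]
lugtop b scene [  15.3 -110.   142. ]
lugtop top [  41.9 -112.3  142. ]
lugtop top [  42.1 -122.7  142. ]
0.5 [195. 189.] [393. 332.]
0.8 [186. 199.] [407. 334.]
1.1 [179. 211.] [420. 332.]
1.4 [177. 225.] [432. 327.]
1.7 [178. 238.] [441. 320.]
2.0 [184. 250.] [447. 310.]
2.3 [194. 260.] [449. 300.]
2.6 [206. 267.] [448. 289.]
```

The bar in the bed has its lug about 116 mm short of the guide stop, which matches the 112–135 mm given. The T-bar on the bench is the larger one and is not needed. Slot and post agree on a joint angle of about 1.08 rad, so I will turn it clockwise to 0 by pushing the post towards the photometer's -y.

```bash
cat >> h.py <<'E'
from scipy.spatial.transform import Rotation as Ro
def goal(P):
    "P in photometer frame (m), tool down, tool y along photometer x -> linear, twist"
    p=np.load("p.npy");s=telemetry.get_state();R=Ro.from_quat(s["ee_rot"]);y=p[2]
    Y=np.array([np.cos(y),np.sin(y),0]);Z=np.array([0,0,-1.]);X=np.cross(Y,Z)
    W=T(p,P)[0]
    print("world",W.round(4),"lin",R.inv().apply(W-s["ee_pos"]).round(4),"twist",(R.inv()*Ro.from_matrix(np.c_[X,Y,Z])).as_rotvec().round(4),"now",inv(p,np.array(s["ee_pos"])).round(4),"t",s["clock"],"F",np.round(s["force"],1))
E
python3 -c "
from h import *
goal([.05,.147,.3])
print(at_z('top',590,300,.15),at_z('top',498,176,.16))"
```

```text
world [0.5882 0.1624 0.3   ] lin [ 0.6099 -0.63   -0.0774] twist [-9.0000e-04 -7.0000e-04 -1.4513e+00] now [-0.4805 -0.5511  0.222 ] t 0.2 F [-0.7  1.  -0.6]
[ 0.30848126 -0.62374478  0.15      ] [ 0.61041838 -0.41710195  0.16      ]
```

step_arm(motion=[{"linear": [0,0,-0.06],"twist": [0,0,0],"claw": 1},{"linear": [0.02,-0.02,-0.1],"twist": [0,0,-0.15],"claw": 1},{"linear": [0.06,-0.062,-0.1],"twist": [0,0,-0.3],"claw": 1},{"linear": [0.1,-0.103,-0.1],"twist": [0,0,-0.45],"claw": 1},{"linear": [0.14,-0.145,-0.1],"twist": [0,0,-0.6],"claw": 1},{"linear": [0.18,-0.186,-0.1],"twist": [0,0,-0.75],"claw": 1},{"linear": [0.22,-0.227,-0.1],"twist": [0,0,-0.9],"claw": 1},{"linear": [0.26,-0.268,-0.1],"twist": [0,0,-1.05],"claw": 1},{"linear": [0.3,-0.31,-0.1],"twist": [0,0,-1.2],"claw": 1},{"linear": [0.34,-0.351,-0.1],"twist": [0,0,-1.35],"claw": 1}])

```text
clock: 1.45
ee_pos: [0.4139, -0.1826, 0.3227]
ee_rot: [0.676, 0.737, -0.0, 0.0]
force: [0.8, -0.5, -0.4]
opening: 0.018
grasp_force: 0.0
```

```bash
python3 -c "
from h import *
goal([.05,.147,.2])"
```

```text
world [0.5882 0.1624 0.2   ] lin [0.3288 0.2032 0.1226] twist [ 0.0002  0.0005 -0.0965] now [-0.1839 -0.1606  0.3227] t 1.45 F [ 0.8 -0.5 -0.4]
```

step_arm(motion=[{"linear": [0.045,0.028,0],"twist": [0,0,-0.02],"claw": 1},{"linear": [0.09,0.056,0],"twist": [0,0,-0.05],"claw": 1},{"linear": [0.135,0.083,0],"twist": [0,0,-0.097],"claw": 1},{"linear": [0.18,0.111,0.01],"twist": [0,0,-0.097],"claw": 1},{"linear": [0.225,0.139,0.03],"twist": [0,0,-0.097],"claw": 1},{"linear": [0.27,0.167,0.05],"twist": [0,0,-0.097],"claw": 1},{"linear": [0.31,0.192,0.08],"twist": [0,0,-0.097],"claw": 1},{"linear": [0.329,0.203,0.11],"twist": [0,0,-0.097],"claw": 1},{"linear": [0.329,0.203,0.123],"twist": [0,0,-0.097],"claw": 1},{"linear": [0.329,0.203,0.123],"twist": [0,0,-0.097],"claw": 1}])

```text
clock: 2.7
ee_pos: [0.5888, 0.1588, 0.1989]
ee_rot: [0.642, 0.767, -0.001, -0.0]
force: [-0.2, -0.4, -0.8]
opening: 0.007
grasp_force: 0.0
```

```bash
python3 -c "
from h import *
goal([.05,.147,.12])
crop('scene',230,185,180,160,3.5,'pics/s2.png')"
```

```text
world [0.5882 0.1624 0.12  ] lin [0.0037 0.0002 0.0789] twist [-0.0018  0.0006 -0.0049] now [0.0499 0.1434 0.1989] t 2.7 F [-0.2 -0.4 -0.8]
```

View pics/s2.png

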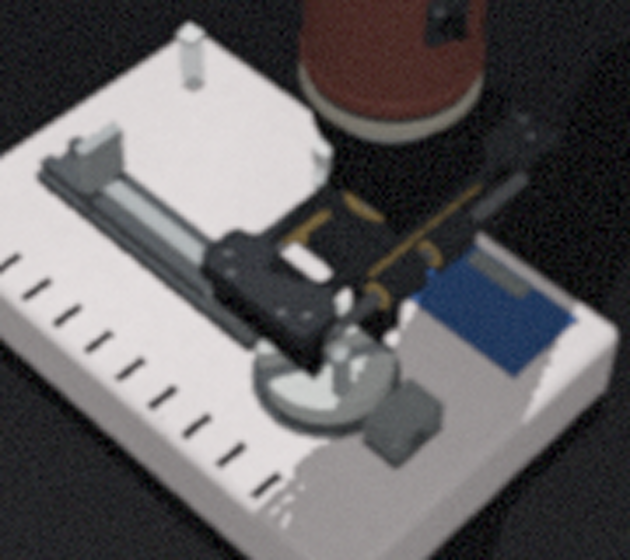

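step_arm(motion=[{"linear": [0.0035,0,0.025],"twist": [0,0,0],"claw": 1},{"linear": [0.0035,0,0.05],"twist": [0,0,0],"claw": 1},{"linear": [0.0035,0,0.07],"twist": [0,0,0],"claw": 1},{"linear": [0.0035,0,0.079],"twist": [0,0,0],"claw": 1},{"linear": [-0.004,0,0.079],"twist": [0,0,0],"claw": 1},{"linear": [-0.011,0.0,0.079],"twist": [0,0,0],"claw": 1},{"linear": [-0.018,0.001,0.079],"twist": [0,0,0],"claw": 1},{"linear": [-0.025,0.002,0.079],"twist": [0,0,0],"claw": 1},{"linear": [-0.031,0.003,0.079],"twist": [0,0,0],"claw": 1},{"linear": [-0.0355,0.004,0.079],"twist": [0,0,0],"claw": 1}])

```text
clock: 4.0
ee_pos: [0.6009, 0.1315, 0.1225]
ee_rot: [0.64, 0.769, 0.004, -0.0]
force: [5.1, 8.3, 0.3]
opening: 0.008
grasp_force: 3.8
```

```bash
python3 -c "
from h import *
goal([.055,.1055,.12])
"
```

```text
world [0.6007 0.1224 0.12  ] lin [-0.0089 -0.0019  0.0025] twist [ 0.0062 -0.0064  0.0007] now [0.0569 0.1144 0.1225] t 4.0 F [5.1 8.3 0.3]
```

step_arm(motion=[{"linear": [0,0,0],"twist": [0,0,0],"claw": 1},{"linear": [0,0,0],"twist": [0,0,0],"claw": 1},{"linear": [-0.001,0,0],"twist": [0,0,0],"claw": 1},{"linear": [-0.002,0,0],"twist": [0,0,0],"claw": 1},{"linear": [-0.0025,0,0],"twist": [0,0,0],"claw": 1},{"linear": [-0.0025,0,0],"twist": [0,0,0],"claw": 1},{"linear": [-0.0025,0,0],"twist": [0,0,0],"claw": 1},{"linear": [-0.0025,0,0],"twist": [0,0,0],"claw": 1},{"linear": [-0.0025,0,0],"twist": [0,0,0],"claw": 1},{"linear": [-0.0025,0,0],"twist": [0,0,0],"claw": 1}])

```text
clock: 5.25
ee_pos: [0.6026, 0.1246, 0.1226]
ee_rot: [0.641, 0.767, 0.003, 0.001]
force: [7.1, 4.8, 0.6]
opening: 0.003
grasp_force: 3.6
```

```bash
python3 -c "
from h import *
goal([.055,.1055,.12])
crop('scene',260,215,130,110,5,'pics/s3.png')
print([((proj('scene',T(np.load('p.npy'),[.03+.028*np.cos(q),.09+.028*np.sin(q),.139]))[0]-[260,215])*5).round() for q in (0,.3,.6,.9,1.1)])
"
```

```text
world [0.6007 0.1224 0.12  ] lin [-0.0018 -0.0023  0.0025] twist [ 0.0066 -0.0019 -0.0039] now [0.0573 0.1073 0.1226] t 5.25 F [7.1 4.8 0.6]
[array([267., 340.]), array([283., 349.]), array([303., 355.]), array([323., 355.]), array([336., 353.])]
```

View pics/s3.png

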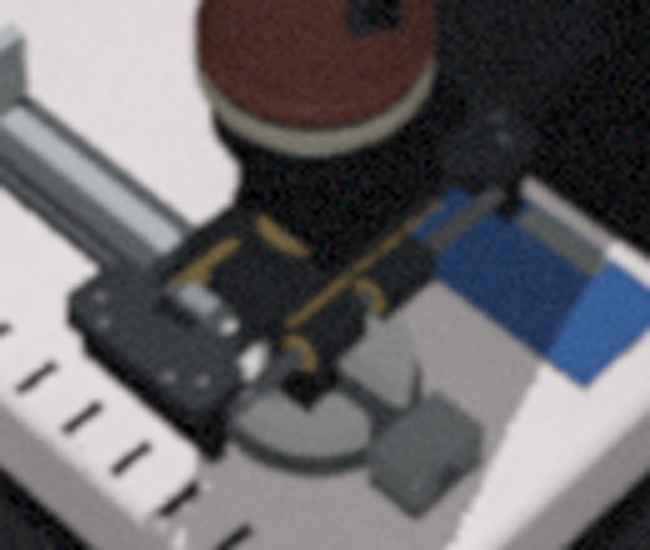

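step_arm(motion=[{"linear": [0.02,0.004,0],"twist": [0,0,0],"claw": 1},{"linear": [0.03,0.004,-0.02],"twist": [0,0,0],"claw": 1},{"linear": [0.03,0.004,-0.07],"twist": [0,0,0],"claw": 1},{"linear": [0.03,0,-0.1],"twist": [0,0,0],"claw": 1},{"linear": [-0.02,0,-0.12],"twist": [0,0,0],"claw": 1},{"linear": [-0.08,-0.003,-0.12],"twist": [0,0,0],"claw": 1},{"linear": [-0.14,-0.006,-0.12],"twist": [0,0,0],"claw": 1},{"linear": [-0.2,-0.012,-0.12],"twist": [0,0,0],"claw": 1},{"linear": [-0.255,-0.024,-0.12],"twist": [0,0,0],"claw": 1},{"linear": [-0.255,-0.024,-0.12],"twist": [0,0,0],"claw": 1}])

```text
clock: 6.55
ee_pos: [0.6207, -0.138, 0.2414]
ee_rot: [0.644, 0.765, -0.001, 0.001]
force: [0.7, 0.1, -0.8]
opening: 0.006
grasp_force: 0.0
```

```bash
python3 -c "
from h import *
goal([.03,-.145,.12])
crop('scene',260,245,130,90,6,'pics/s4.png')
p=np.load('p.npy')
print('centre',((proj('scene',T(p,[[.03,.09,.105],[.03,.132,.105]]))-[260,245])*6).round())
print([((proj('scene',T(p,[.03+.028*np.cos(q),.09+.028*np.sin(q),.139]))[0]-[260,245])*6).round() for q in (-.3,0,.3,.6,.9)])
"
```

```text
world [ 0.6215 -0.1284  0.12  ] lin [0.0096 0.0025 0.1214] twist [-0.0007  0.002  -0.0122] now [ 0.0275 -0.1543  0.2414] t 6.55 F [ 0.7  0.1 -0.8]
centre [[375. 240.]
 [461. 308.]]
[array([306., 212.]), array([320., 228.]), array([340., 239.]), array([363., 246.]), array([388., 246.])]
```

View pics/s4.png

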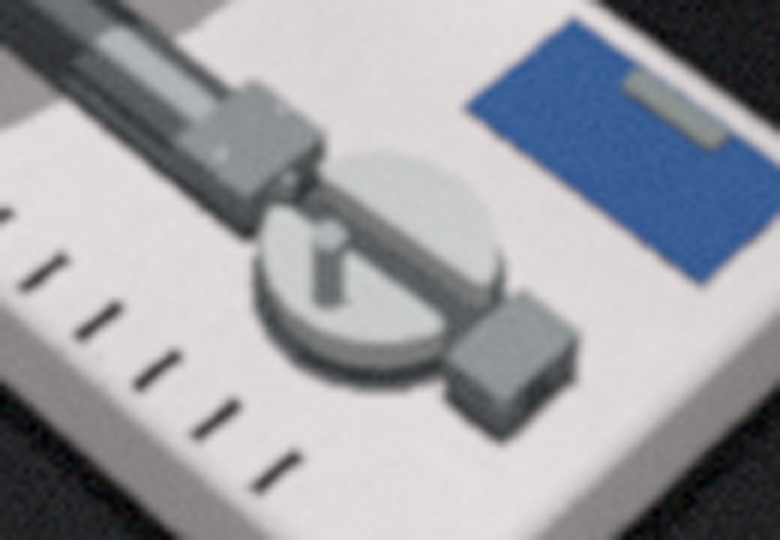

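```bash
python3 -c "
from h import *
p=np.load('p.npy')
for q in (-.2,-.1,0,.1,.2,.3):
  c,s=np.cos(q),np.sin(q)
  P=[(30+c*x-s*y,90+s*x+c*y,z) for x,y,z in [(-10,-40.8,105),(-10,40.8,105),(10,-40.8,105),(10,40.8,105),(28,0,139),(28,0,105)]]
  print(q,((proj('scene',T(p,np.array(P)/1000))-[260,245])*6).round().astype(int).tolist())
P=[(9.5,140,109),(50.5,140,109),(9.5,168,109),(50.5,168,109),(9,43,109),(51,43,109)]
print(((proj('scene',T(p,np.array(P)/1000))-[260,245])*6).round().astype(int).tolist())
"
```

```text
-0.2 [[335, 153], [465, 305], [289, 177], [418, 331], [310, 218], [310, 275]]
-0.1 [[324, 156], [472, 297], [281, 184], [429, 327], [315, 223], [315, 281]]
0 [[314, 160], [478, 289], [275, 191], [439, 323], [320, 228], [320, 285]]
0.1 [[304, 166], [484, 281], [269, 200], [449, 317], [327, 232], [326, 290]]
0.2 [[296, 171], [488, 272], [265, 208], [458, 311], [333, 236], [333, 294]]
0.3 [[287, 178], [491, 263], [261, 217], [466, 304], [340, 239], [339, 297]]
[[518, 280], [438, 349], [578, 327], [498, 397], [323, 127], [241, 192]]
```

The disc is now at about q ≈ 0.07. Slot and post both indicate this, and so does the fingertip contact position, so it is within the 0.15 tolerance. Next I lower behind the lug and push.

step_arm(motion=[{"linear": [0.003,0,0.0],"twist": [0,0,0],"claw": 1},{"linear": [0.003,0,0.03],"twist": [0,0,0],"claw": 1},{"linear": [0.003,0,0.06],"twist": [0,0,0],"claw": 1},{"linear": [0.003,0,0.09],"twist": [0,0,0],"claw": 1},{"linear": [0.003,0,0.11],"twist": [0,0,0],"claw": 1},{"linear": [0.003,0,0.122],"twist": [0,0,0],"claw": 1},{"linear": [0.003,0,0.122],"twist": [0,0,0],"claw": 1},{"linear": [0.003,0,0.122],"twist": [0,0,0],"claw": 1},{"linear": [0.003,0,0.122],"twist": [0,0,0],"claw": 1},{"linear": [0.003,0,0.122],"twist": [0,0,0],"claw": 1}])

```text
clock: 7.85
ee_pos: [0.6212, -0.1291, 0.1191]
ee_rot: [0.642, 0.767, 0.0, 0.0]
force: [0.3, -0.4, 0.1]
opening: 0.006
grasp_force: 0.0
```

```bash
python3 -c "
from h import *
goal([.03,-.0145,.12])"
```

```text
world [ 5.978e-01 -1.000e-04  1.200e-01] lin [ 1.311e-01 -1.000e-04 -9.000e-04] twist [ 0.0008  0.0003 -0.0045] now [ 0.0296 -0.1456  0.1191] t 7.85 F [ 0.3 -0.4  0.1]
```

step_arm(motion=[{"linear": [0.008,0,0],"twist": [0,0,0],"claw": 1},{"linear": [0.014,0,0],"twist": [0,0,0],"claw": 1},{"linear": [0.018,0,0],"twist": [0,0,0],"claw": 1},{"linear": [0.022,0,0],"twist": [0,0,0],"claw": 1},{"linear": [0.026,0,0],"twist": [0,0,0],"claw": 1},{"linear": [0.03,0,0],"twist": [0,0,0],"claw": 1},{"linear": [0.034,0,0],"twist": [0,0,0],"claw": 1},{"linear": [0.038,0,0],"twist": [0,0,0],"claw": 1},{"linear": [0.042,0,0],"twist": [0,0,0],"claw": 1},{"linear": [0.042,0,0],"twist": [0,0,0],"claw": 1}])

```text
clock: 9.1
ee_pos: [0.6133, -0.0869, 0.1185]
ee_rot: [0.641, 0.767, 0.0, -0.0]
force: [-0.6, -0.2, -0.5]
opening: 0.005
grasp_force: 0.0
```

```bash
python3 -c "
from h import *
goal([.03,-.0145,.12])"
```

```text
world [ 5.978e-01 -1.000e-04  1.200e-01] lin [ 0.0882  0.0002 -0.0014] twist [-0.0001 -0.0006 -0.0035] now [ 0.0295 -0.1027  0.1185] t 9.1 F [-0.6 -0.2 -0.5]
```

step_arm(motion=[{"linear": [0.008,0,0],"twist": [0,0,0],"claw": 1},{"linear": [0.017,0,0],"twist": [0,0,0],"claw": 1},{"linear": [0.026,0,0],"twist": [0,0,0],"claw": 1},{"linear": [0.035,0,0],"twist": [0,0,0],"claw": 1},{"linear": [0.044,0,0],"twist": [0,0,0],"claw": 1},{"linear": [0.053,0,0],"twist": [0,0,0],"claw": 1},{"linear": [0.06,0,0],"twist": [0,0,0],"claw": 1},{"linear": [0.067,0,0],"twist": [0,0,0],"claw": 1},{"linear": [0.072,0,0],"twist": [0,0,0],"claw": 1},{"linear": [0.077,0,0],"twist": [0,0,0],"claw": 1}])

```text
clock: 10.35
ee_pos: [0.5999, -0.0119, 0.1187]
ee_rot: [0.642, 0.767, 0.0, 0.0]
force: [-0.6, -1.0, 0.9]
opening: 0.0
grasp_force: 0.7
```

```bash
python3 -c "
from h import *
goal([.03,-.0145,.12])
crop('scene',250,215,140,110,5.5,'pics/s5.png')"
```

```text
world [ 5.978e-01 -1.000e-04  1.200e-01] lin [ 0.0119  0.0001 -0.0013] twist [ 0.0001  0.0002 -0.0046] now [ 0.0299 -0.0264  0.1187] t 10.35 F [-0.6 -1.   0.9]
```

View pics/s5.png

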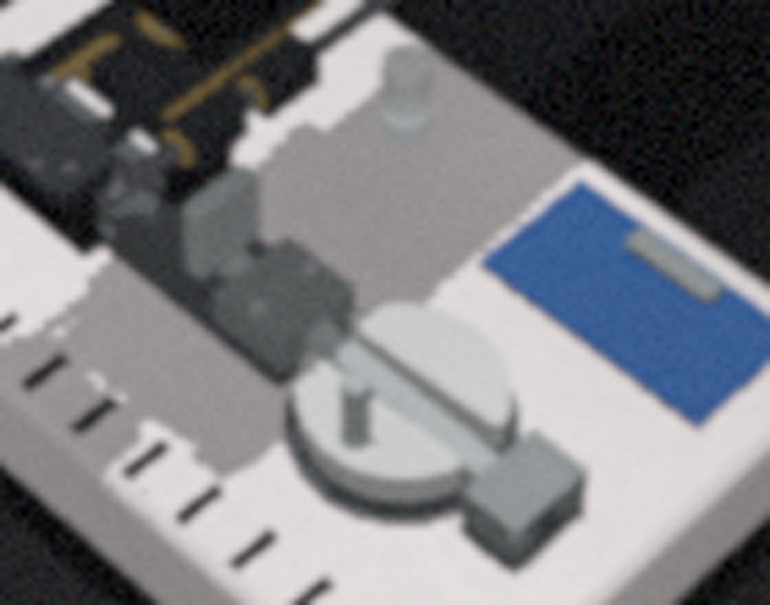

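The bar passes through the disc slot and into the keeper at (480,460). The lug at (225,225) is still about 10 mm short of the guide block, so I'll finish gently.

step_arm(motion=[{"linear": [0.002,0,0],"twist": [0,0,0],"claw": 1},{"linear": [0.004,0,0],"twist": [0,0,0],"claw": 1},{"linear": [0.006,0,0],"twist": [0,0,0],"claw": 1},{"linear": [0.008,0,0],"twist": [0,0,0],"claw": 1},{"linear": [0.01,0,0],"twist": [0,0,0],"claw": 1},{"linear": [0.012,0,0],"twist": [0,0,0],"claw": 1},{"linear": [0.013,0,0],"twist": [0,0,0],"claw": 1},{"linear": [0.014,0,0],"twist": [0,0,0],"claw": 1},{"linear": [0.014,0,0],"twist": [0,0,0],"claw": 1},{"linear": [0.014,0,0],"twist": [0,0,0],"claw": 1}])

```text
clock: 11.65
ee_pos: [0.5978, -0.0013, 0.1186]
ee_rot: [0.642, 0.766, -0.001, 0.001]
force: [0.3, -9.7, 1.2]
opening: 0.002
grasp_force: 4.8
```

```bash
python3 -c "
from h import *
goal([.03,-.0145,.12])"
```

```text
world [ 5.978e-01 -1.000e-04  1.200e-01] lin [ 0.0011  0.0002 -0.0014] twist [ 0.0001  0.0034 -0.0068] now [ 0.0298 -0.0156  0.1186] t 11.65 F [ 0.3 -9.7  1.2]
```

step_arm(motion=[{"linear": [0.001,0,0],"twist": [0,0,0],"claw": 1},{"linear": [0.002,0,0],"twist": [0,0,0],"claw": 1},{"linear": [0.003,0,0],"twist": [0,0,0],"claw": 1},{"linear": [0.003,0,0],"twist": [0,0,0],"claw": 1},{"linear": [0.003,0,0],"twist": [0,0,0],"claw": 1},{"linear": [0.003,0,0],"twist": [0,0,0],"claw": 1},{"linear": [0.003,0,0],"twist": [0,0,0],"claw": 1},{"linear": [0.003,0,0],"twist": [0,0,0],"claw": 1},{"linear": [0.003,0,0],"twist": [0,0,0],"claw": 1},{"linear": [0.003,0,0],"twist": [0,0,0],"claw": 1}])

```text
clock: 12.9
ee_pos: [0.5978, -0.0012, 0.1186]
ee_rot: [0.643, 0.766, -0.002, 0.003]
force: [3.1, -16.5, 0.5]
opening: 0.006
grasp_force: 8.5
```

step_arm(motion=[{"linear": [-0.01,0,0],"twist": [0,0,0],"claw": 1},{"linear": [-0.025,0,0],"twist": [0,0,0],"claw": 1},{"linear": [-0.035,0,-0.02],"twist": [0,0,0],"claw": 1},{"linear": [-0.035,0,-0.06],"twist": [0,0,0],"claw": 1},{"linear": [-0.035,0,-0.11],"twist": [0,0,0],"claw": 1},{"linear": [-0.07,0,-0.13],"twist": [0,0,0],"claw": 1},{"linear": [-0.11,0,-0.13],"twist": [0,0,0],"claw": 1},{"linear": [-0.13,0,-0.13],"twist": [0,0,0],"claw": 1},{"linear": [-0.13,0,-0.13],"twist": [0,0,0],"claw": 1},{"linear": [-0.13,0,-0.13],"twist": [0,0,0],"claw": 1}])

```text
clock: 14.15
ee_pos: [0.6197, -0.1209, 0.2486]
ee_rot: [0.641, 0.768, 0.0, -0.001]
force: [-0.8, 1.1, 0.5]
opening: 0.006
grasp_force: 0.0
```

```bash
python3 -c "
from h import *
crop('scene',230,185,180,160,3.7,'pics/s6.png')"
```

```text
(no output)
```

View pics/s6.png

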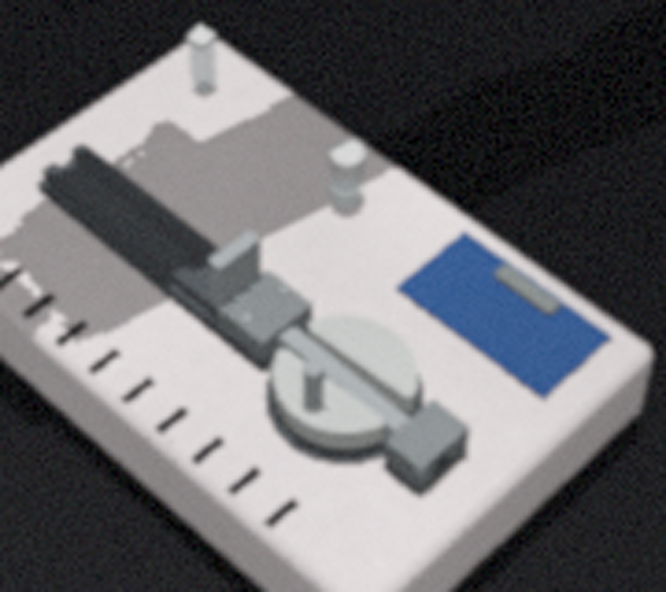

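The lug at (237,265) is against the guide block, and the bar passes through the disc into the keeper at (425,440). The force rose from 9.7 to 16.5 N with no movement, which confirms the bar is home. The vial and cuvette have not moved.

```bash
python3 -c "
from workcell import sign_off
print(sign_off())"
```

```text
the job is handed in; nothing more can be done
None
```

The photometer is locked for transport: the disc's slot is in line, the bar is through it and fully home with the lug against the guide block, and the job was handed in at about 14 s of the 54 s allowed.

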